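Find the spent reagent cassette by its weight and replace it

TASK

One of the three reagent cassettes in the cooler rack is used up, and they all look the same: lift them out of their wells one at a time to feel the weight, and set each full one straight back fully home in its own well. Stand the light one upright in the discard tub, then take the fresh cassette from the cardboard carton and press it fully home in the empty well. Keep every cassette upright, press gently so as not to crush the soft cushions in the wells, and leave the other things on the bench alone.

Things in the scene. Friction and masses are not known exactly. Their poses are not given: they have to be found in the camera images.
- rack: Reagent cooler fixed to the bench: aluminium block with three rectangular wells in a row, in a white housing 111 mm wide (its x), 305 mm long (its y), 44 mm high; rim 52 mm. Origin: centre of its underside; wells at y = -84, 0 and +84 mm, each 44 x 74 mm (x, y; a cassette is 40 x 70), 45 mm deep below the rim; the top 6 mm of the mouth flares out to 52 x 82 mm.
- well1 (a point): Centre of the top of the cushion in the floor of well 1 (rack y = -84 mm), 45 mm below the rim, 7 mm above the bench; axes as the rack's. A cassette fully home stands here. Leaf springs on the well's -x and +x walls hold it midway and drag with 4 to 8 N: its weight is felt only when lifted clear, 47 to 60 mm up, and it must be pressed down until it meets the cushion.
- well2 (a point): Centre of the top of the cushion in the floor of well 2 (rack y = 0 mm), 45 mm below the rim, 7 mm above the bench; axes as the rack's. A cassette fully home stands here. Leaf springs on the well's -x and +x walls hold it midway and drag with 4 to 8 N: its weight is felt only when lifted clear, 47 to 60 mm up, and it must be pressed down until it meets the cushion.
- well3 (a point): Centre of the top of the cushion in the floor of well 3 (rack y = 84 mm), 45 mm below the rim, 7 mm above the bench; axes as the rack's. A cassette fully home stands here. Leaf springs on the well's -x and +x walls hold it midway and drag with 4 to 8 N: its weight is felt only when lifted clear, 47 to 60 mm up, and it must be pressed down until it meets the cushion.
- seat1 (a joint): How far the sprung rubber cushion in the floor of well 1 is squashed (m): 0 at rest, also under a full cassette; it starts to give at 6 N and gives 1 mm per 5 N; bottoms out at 6 mm. Squashing it by more than 3.5 mm harms it.
- seat2 (a joint): How far the sprung rubber cushion in the floor of well 2 is squashed (m): 0 at rest, also under a full cassette; it starts to give at 6 N and gives 1 mm per 5 N; bottoms out at 6 mm. Squashing it by more than 3.5 mm harms it.
- seat3 (a joint): How far the sprung rubber cushion in the floor of well 3 is squashed (m): 0 at rest, also under a full cassette; it starts to give at 6 N and gives 1 mm per 5 N; bottoms out at 6 mm. Squashing it by more than 3.5 mm harms it.
- cassette_a: One of three identical-looking sealed reagent cassettes, home in its well at the start (a in well1, b in well2, c in well3): opaque white plastic, 40 mm wide (its x), 70 mm long (its y), 105 mm high, with two round caps (26 mm wide, 10 mm high) on top at y = -18 and +18 mm. Origin: centre of its underside, z up. Full ones weigh 330 to 430 g, the spent one 80 to 110 g.
- cassette_b: One of three identical-looking sealed reagent cassettes, home in its well at the start (a in well1, b in well2, c in well3): opaque white plastic, 40 mm wide (its x), 70 mm long (its y), 105 mm high, with two round caps (26 mm wide, 10 mm high) on top at y = -18 and +18 mm. Origin: centre of its underside, z up. Full ones weigh 330 to 430 g, the spent one 80 to 110 g.
- cassette_c: One of three identical-looking sealed reagent cassettes, home in its well at the start (a in well1, b in well2, c in well3): opaque white plastic, 40 mm wide (its x), 70 mm long (its y), 105 mm high, with two round caps (26 mm wide, 10 mm high) on top at y = -18 and +18 mm. Origin: centre of its underside, z up. Full ones weigh 330 to 430 g, the spent one 80 to 110 g.
- fresh: The fresh, full, sealed cassette standing loose in the carton: same make and size as the others (40 x 70 x 105 mm, two caps), about 380 g. Origin: centre of its underside; axes as the others. It may be loaded either way round.
- carton: Open cardboard carton fixed to the bench, 125 x 145 mm (its x, y), 50 mm high, walls and floor 4 mm. Origin: centre of its underside.
- tub: Open grey plastic discard tub fixed to the bench, 125 x 145 mm (its x, y), 55 mm high, walls and floor 4 mm, empty. Origin: centre of its underside.
- wash_bottle: Bystander: white plastic bottle, 60 mm diameter, 150 mm high. Origin: centre of its underside.
- tube_rack: Bystander: white sample tube rack 60 x 150 mm (x, y), 84 mm high with its tubes. Origin: centre of its underside.
- tip_box: Bystander: blue closed box 85 x 120 mm (x, y), 65 mm high. Origin: centre of its underside.
Things that resemble listed ones, but are neither listed nor needed, are in the scene too. What is shaped like the tub but pink or turquoise is not meant.

How it is judged:
By the outcome, as a careful person would: the job done as asked, in the order asked, and still so for the second after the job is handed in, with the robot touching nothing.
It also fails if it takes over 72 s, if anything falls off the work surface, if the arm or the gripper's body presses on something with over 40 N, if the wrist force passes 120 N, or if a joint passes its speed limit or range.

ROBOT

A 6-joint arm with a two-finger parallel gripper is mounted at the origin on the work surface. World frame = base frame: x ahead of the robot, y to its left, z up, the work surface at z = 0. Lengths are in m, angles in rad, forces in N, time in s.
With the tool pointing down it reaches from about 0.35 to 0.975 m from the base axis. Payload 4.9 kg.
Tool frame: the origin (TCP) lies at the very end of the fingers, on their centre line; the grasp point (between the pads) lies 19 mm behind it; x points along the fingers, y is the direction in which the jaws open and shut, and the axes are right-handed (so a half turn about x gives the same grasp; the last joint's range is limited). The gripper opens to 85 mm and grips with 20 to 120 N. Pads are 22 mm wide; open, the fingers measure 114 mm over their backs; the gripper's body (76 mm by 85 mm) begins 54 mm behind the grasp point. The pads swing forward as they close: fully open they stand 13 mm farther back than shut.
Start: joints at [1.122, 0.053, 1.613, -0, 1.476, -0.119], TCP at [0.202, 0.591, 0.231] pointing down, gripper open.
Joint ranges: [-3.01, 3.01], [-1.01, 2.22], [0.06, 2.58], [-1.02, 4.17], [0.09, 2.62], [-3.14, 3.14]. Speed limits (rad/s): [2.57, 2.57, 3.14, 3.14, 3.14, 3.14].

INTERFACE

Orientations are given as a rotation vector (axis times angle).
In Python, from station import ctrl, get_image, calibration, finish_job, search_frame, cut_out, mark_of gives the robot as it stands. The module is installed in compiled form; this text tells all that it offers.
- The arm moves only by the tool arm_command, never from a script. Its argument "plan" is a list that holds one entry, the list of rows, each a list of 7 numbers: the shift along the tool's x, y, z in m, then the turn, a rotation vector about the tool's x, y, z in degrees, then the finger opening in m, from 0 to 0.0854. A call has 1 to 20 rows; each row shifts and turns the pose as measured when the row begins, along the tool's axes as they then stand; what a row does not reach is not made up. A row lasts 1/12 s, in which the tool goes at most 41.7 mm and 7.16 degrees, less where a joint would pass 70% of its speed; a pose out of reach is approached as far as the arm can. A call with a gripper value outside its range is refused whole. The fingers move at their own pace and stop on an object; "squeeze" is the grip in N (left out, the last holds). Time passes only in rows, so rows that do not move let the fingers close. It gives the time, the measured TCP pose, the force and the opening at its end, in the units of the state.
- ctrl.get_obs(): the state, without advancing time (a new reading comes with each control period).
- get_image(name): name is "scene" or "side" or "wrist"; returns the picture (480x640x3 uint8, red, green, blue); there is no depth.
- calibration(name): a dict with "fx", "fy", "cx", "cy" (pixels), "cam_to_world" (4x4, takes a point from camera to world coordinates); the wrist camera has in their place "hand_eye" (4x4, takes a point from camera to tool coordinates, whose origin is the TCP and whose axes are the tool frame's). Camera axes: x right, y down, z forward; pixel columns grow to the right and rows downward; lengths in m; the calibration is good to about 2 mm. The wrist camera is an equidistant fisheye: a pixel r from the principal point sees the ray r / f radians off the axis. A picture is of the moment at which its call begins: read the wrist's pose just before it. calibration takes no time and is no camera call.
- finish_job(): hands the job in, once; it reports no verdict.
Trained networks look in the newest picture that a camera, given by its name, has taken for a name from the list of things; names that differ only in an ending like _2 or _b are one class to them, and where a whole thing is asked for, a point or a joint stands for the part that bears it (a point fixed in the world has none). Each returns a list of dicts, best first, with "conf" (0 to 1); they miss things now and then, are a little off and sometimes report something else, mostly with a low value. They report only what shows in the picture. A call takes as long as a camera call. They do not tell look-alikes from the thing itself.
- search_frame(camera, thing): "at" ([x, y, z] in m, in the coordinates of the camera as it stood for that picture, good to about 4 mm: the middle of the surface that is visible of it).
- cut_out(camera, thing): "mask" (480x640 bool, what is visible of it).
- mark_of(camera, thing): "at" ([x, y, z] in m, in the coordinates of the camera as it stood for that picture, good to about 4 mm: a listed point, or the origin of a listed thing).
The state is a dict: "t": time; "q": joint angles; "dq": joint speeds; "effort": joint torques, N m; "tool_pos": TCP position; "tool_rot": TCP orientation; "contact_force": force on the tool from outside, world axes, zero at the start; "wrist_torque": the same for the moment, N m; "opening": finger opening in m.
Only numpy, scipy, OpenCV 4.12 (cv2) and the standard library are available. Lean on these libraries where they do the work, as an engineer would, in place of code of your own. Each camera call takes 0.05 s, during which the arm holds its last target. There are 200 camera calls.

## Working session

There is one attempt and no reset: what is moved stays moved. The work goes in short steps, Python scripts to look and compute and a tool call to move; the robot and the scene stay as the last step left them, time stands still between calls to the robot, and variables do not carry over. Pictures are saved under pics/ and viewed, about 8 in all and at most 12, crops included, and the job is handed in when it is done.

Besides the shell and the picture viewer there is one more tool, called after ">>>" as name([rows], argument=value, ...), one row to a line, values as JSON. arm_command: Moves the arm, as the interface text tells. Its arguments: {"type":"object","properties":{"plan":{"type":"array","items":{"type":"array","items":{"type":"array","items":{"type":"number"}}}},"squeeze":{"type":"number"}},"required":["plan"]}

```bash
mkdir -p pics
cat > h.py <<'E'
import numpy as np, cv2
from scipy.spatial.transform import Rotation as R
from station import *
def w(cam,p):
    c=calibration(cam)
    if cam=="wrist":
        o=ctrl.get_obs(); T=np.eye(4); T[:3,:3]=R.from_rotvec(o["tool_rot"]).as_matrix(); T[:3,3]=o["tool_pos"]; M=T@c["hand_eye"]
    else: M=np.array(c["cam_to_world"])
    return (M@np.r_[p,1])[:3]
def save(cam,n): 
    im=get_image(cam); cv2.imwrite(f"pics/{n}.png",im[...,::-1]); return im
def pix(cam,P):
    c=calibration(cam); q=np.linalg.inv(c["cam_to_world"])@np.r_[P,1]
    return [round(c["fx"]*q[0]/q[2]+c["cx"]),round(c["fy"]*q[1]/q[2]+c["cy"])]
E
python3 - <<'E'
from h import *
np.set_printoptions(precision=4,suppress=True)
print(ctrl.get_obs())
save("scene","s0");save("side","d0")
for cam in("scene","side"):
    print(cam,np.array(calibration(cam)["cam_to_world"])[:3,3])
    for t in ["rack","well1","well2","well3","cassette_a","fresh","carton","tub","tip_box"]:
        for r in mark_of(cam,t)[:5]: P=w(cam,r["at"]);print(t,round(r["conf"],2),P,pix(cam,P))
E
```

```text
{'t': 0.0, 'q': array([ 1.1221,  0.0534,  1.6143, -0.    ,  1.476 , -0.119 ]), 'dq': array([ 0.0001, -0.0006,  0.0007,  0.0005, -0.0003,  0.0003]), 'effort': array([ -0.0017, -39.3698, -37.0161,  -0.0004,   0.0073,   0.    ]), 'tool_pos': array([0.2021, 0.5908, 0.2301]), 'tool_rot': array([ 0.2572,  1.5558, -0.2603]), 'contact_force': array([0.2525, 0.151 , 0.0893]), 'wrist_torque': array([-0.0792, -0.018 ,  0.0161]), 'opening': 0.08531143612278398}
scene [ 1.2582 -0.0475  0.8854]
rack 0.82 [ 0.5455  0.1776 -0.0036] [457, 264]
cassette_a 0.77 [0.5474 0.174  0.004 ] [456, 262]
cassette_a 0.75 [0.5588 0.0958 0.0069] [421, 262]
cassette_a 0.68 [0.5313 0.2562 0.0087] [493, 259]
fresh 0.84 [ 0.6032 -0.2278  0.0054] [274, 265]
carton 0.74 [ 0.608  -0.2169  0.0006] [278, 268]
tub 0.89 [ 0.2102 -0.3222 -0.0028] [266, 150]
tub 0.75 [ 0.3213 -0.5268 -0.0006] [181, 171]
tub 0.68 [ 0.433  -0.2349 -0.0051] [284, 212]
tip_box 0.97 [ 0.5065 -0.4587  0.0006] [185, 225]
side [-0.3812 -1.0401  0.8246]
rack 0.94 [0.5431 0.1736 0.0062] [259, 209]
rack 0.55 [0.556 0.092 0.01 ] [280, 215]
well1 0.9 [0.5435 0.167  0.0078] [260, 209]
well1 0.69 [0.554  0.0875 0.0093] [280, 216]
well2 0.9 [0.5435 0.167  0.0078] [260, 209]
well2 0.69 [0.554  0.0875 0.0093] [280, 216]
well3 0.9 [0.5435 0.167  0.0078] [260, 209]
well3 0.69 [0.554  0.0875 0.0093] [280, 216]
cassette_a 0.95 [0.5456 0.1744 0.0104] [259, 207]
cassette_a 0.78 [0.5313 0.2575 0.0089] [238, 200]
cassette_a 0.57 [0.5555 0.0882 0.0115] [280, 215]
fresh 0.8 [ 0.6054 -0.229   0.0022] [374, 254]
carton 0.78 [ 0.6064 -0.2199  0.0027] [371, 252]
tub 0.75 [ 0.2043 -0.3168  0.0028] [280, 342]
tub 0.66 [ 0.3212 -0.5263  0.0027] [392, 364]
tub 0.59 [ 0.4284 -0.231  -0.0004] [327, 283]
tip_box 0.85 [ 0.5069 -0.4579  0.0022] [421, 309]
```

View pics/s0.png

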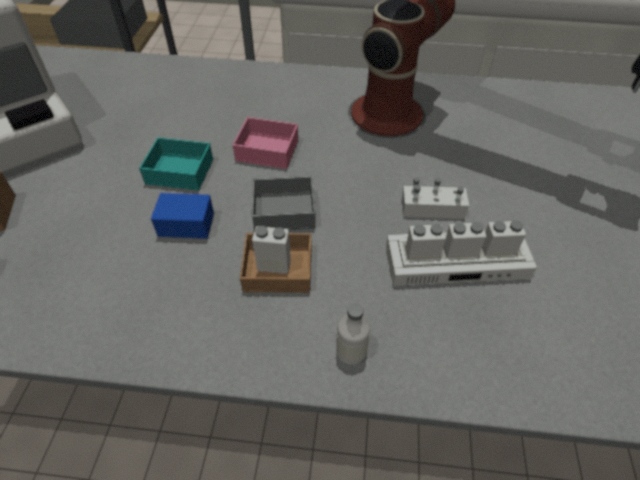

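View pics/d0.png

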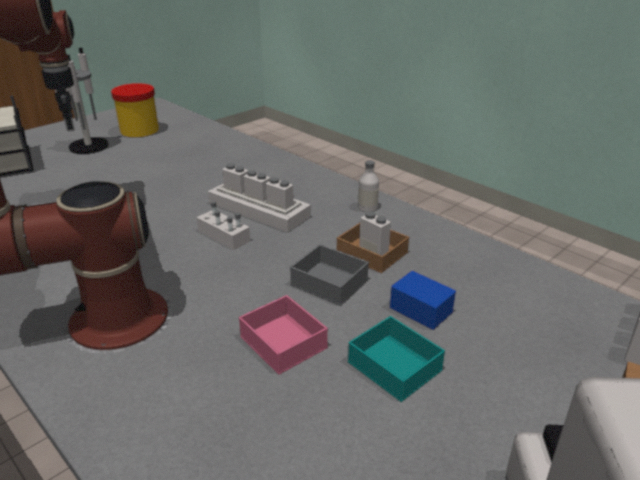

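The look-alikes:
- **Tub:** pink at scene (266,145), turquoise at (177,163), grey at (284,203). The grey one is meant, at about (0.43, -0.233).
- **Fresh cassette:** the only one in the carton is at (272,250).
- **Rack cassettes:** (425,243), (465,241) and (505,239). The tube rack at (435,200) and the bottle at (352,340) are bystanders.

Next I'll check the choice in a close crop and work out the first move.

```bash
cat >> h.py <<'E'
def jawframe(yaw):  # tool x down, tool y along horizontal dir yaw
    y=np.array([np.cos(yaw),np.sin(yaw),0]);x=np.array([0,0,-1.]);return np.c_[x,y,np.cross(x,y)]
def rows(pos,yaw,opening,step=.038,turn=6.5,n=None):
    """equal rows from here to TCP pos, jaw direction yaw (rad, mod pi)"""
    o=ctrl.get_obs(); A=R.from_rotvec(o["tool_rot"]).as_matrix(); p=o["tool_pos"]
    c=[(R.from_matrix(A.T@jawframe(yaw+k*np.pi))) for k in(0,1)]
    D=min(c,key=lambda r:r.magnitude()); rv=np.degrees(D.as_rotvec()); d=np.array(pos)-p
    n=n or max(1,int(np.ceil(max(np.linalg.norm(d)/step,np.linalg.norm(rv)/turn))))
    print("yaw now",np.degrees(np.arctan2(A[1,1],A[0,1])).round(2),"rotvec",rv.round(2),"d world",d.round(4),"n",n)
    r=R.from_rotvec(np.radians(rv/n)).as_matrix(); out=[]
    for i in range(n):
        out.append(list((A.T@(d/n)).round(4)+0.)+list((rv/n).round(2)+0.)+[opening]); A=A@r
    print([[float(v) for v in x] for x in out])
E
python3 - <<'E'
from h import *
im=cv2.imread("pics/s0.png"); a=cv2.resize(im[180:300,230:390],(480,360),interpolation=2);b=cv2.resize(im[180:300,380:540],(480,360),interpolation=2)
cv2.imwrite("pics/c0.png",np.vstack([a,b])[:600]*1)
cv2.imwrite("pics/c0.png",cv2.resize(np.hstack([a,b]),(800,300)))
for r in mark_of("scene","tube_rack")[:2]+mark_of("scene","wash_bottle")[:2]: print(w("scene",r["at"]).round(3),r["conf"])
rows([.545,.174,.27],np.radians(9),.085)
E
```

```text
[ 0.381  0.127 -0.002] 0.76
[ 0.79  -0.041  0.004] 0.9
yaw now 71.1 rotvec [62.1 -0.  -0. ] d world [ 0.3426 -0.4173  0.0387] n 15
[[-0.0026, -0.0189, 0.0306, 4.14, 0.0, 0.0, 0.085], [-0.0026, -0.0167, 0.0319, 4.14, 0.0, 0.0, 0.085], [-0.0026, -0.0143, 0.033, 4.14, 0.0, 0.0, 0.085], [-0.0026, -0.0119, 0.034, 4.14, 0.0, 0.0, 0.085], [-0.0026, -0.0094, 0.0347, 4.14, 0.0, 0.0, 0.085], [-0.0026, -0.0069, 0.0353, 4.14, 0.0, 0.0, 0.085], [-0.0026, -0.0043, 0.0357, 4.14, 0.0, 0.0, 0.085], [-0.0026, -0.0017, 0.036, 4.14, 0.0, 0.0, 0.085], [-0.0026, 0.0009, 0.036, 4.14, 0.0, 0.0, 0.085], [-0.0026, 0.0035, 0.0358, 4.14, 0.0, 0.0, 0.085], [-0.0026, 0.0061, 0.0355, 4.14, 0.0, 0.0, 0.085], [-0.0026, 0.0086, 0.035, 4.14, 0.0, 0.0, 0.085], [-0.0026, 0.0111, 0.0342, 4.14, 0.0, 0.0, 0.085], [-0.0026, 0.0135, 0.0333, 4.14, 0.0, 0.0, 0.085], [-0.0026, 0.0159, 0.0323, 4.14, 0.0, 0.0, 0.085]]
```

View pics/c0.png

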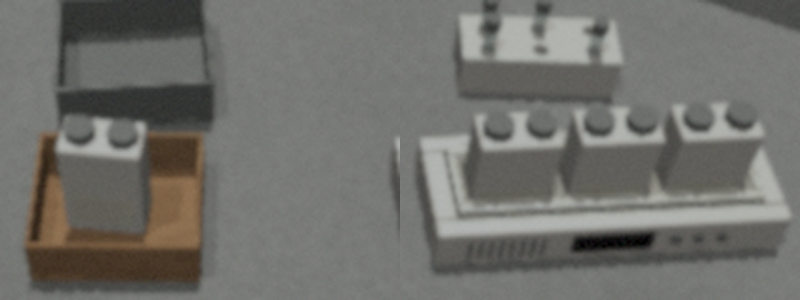

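The crop shows three two-capped cassettes in the cooler rack, one in the brown carton near its back-left corner, and the grey tub empty. That confirms the choice, so I'm moving over the rack.

>>> arm_command([
  [[-0.0026,-0.0189,0.0306,4.14,0,0,0.085],[-0.0026,-0.0167,0.0319,4.14,0,0,0.085],[-0.0026,-0.0143,0.033,4.14,0,0,0.085],[-0.0026,-0.0119,0.034,4.14,0,0,0.085],[-0.0026,-0.0094,0.0347,4.14,0,0,0.085],[-0.0026,-0.0069,0.0353,4.14,0,0,0.085],[-0.0026,-0.0043,0.0357,4.14,0,0,0.085],[-0.0026,-0.0017,0.036,4.14,0,0,0.085],[-0.0026,0.0009,0.036,4.14,0,0,0.085],[-0.0026,0.0035,0.0358,4.14,0,0,0.085],[-0.0026,0.0061,0.0355,4.14,0,0,0.085],[-0.0026,0.0086,0.035,4.14,0,0,0.085],[-0.0026,0.0111,0.0342,4.14,0,0,0.085],[-0.0026,0.0135,0.0333,4.14,0,0,0.085],[-0.0026,0.0159,0.0323,4.14,0,0,0.085],[0,0,0,0,0,0,0.085]],
])

```text
t: 2.43
tool_pos: [0.5494, 0.1486, 0.273]
tool_rot: [1.132, 1.255, -1.123]
contact_force: [0.5, 0.4, -0.2]
opening: 0.0847
```

Run:
```python
from h import *
np.set_printoptions(precision=4,suppress=True)
o=ctrl.get_obs();print(o["t"],o["tool_pos"],R.from_rotvec(o["tool_rot"]).as_matrix(),o["contact_force"])
save("wrist","w0")
c=calibration("wrist");print(c)
for t in ["rack","cassette_a","well1","well2","well3","fresh","carton","tub"]:
    for r in mark_of("wrist",t)[:3]: print(t,round(r["conf"],2),w("wrist",r["at"]))
for r in search_frame("wrist","cassette_a")[:4]: print("sf",round(r["conf"],2),w("wrist",r["at"]))
```

```text
2.4333 [0.5494 0.1486 0.273 ] [[ 0.0063  0.994   0.1092]
 [ 0.0018  0.1091 -0.994 ]
 [-1.      0.0064 -0.0011]] [ 0.4686  0.3687 -0.1519]
{'fx': 371.64829954431775, 'fy': 371.64829954431775, 'cx': 317.58095487069886, 'cy': 239.59558405720713, 'hand_eye': array([[ 0.0002, -0.317 ,  0.9484, -0.1426],
       [ 1.    , -0.0005, -0.0003, -0.0002],
       [ 0.0006,  0.9484,  0.317 , -0.0816],
       [ 0.    ,  0.    ,  0.    ,  1.    ]])}
cassette_a 0.87 [0.553  0.0971 0.0095]
cassette_a 0.84 [0.5449 0.178  0.0074]
cassette_a 0.63 [0.521  0.2613 0.0078]
carton 0.71 [ 0.6087 -0.2123 -0.0017]
tub 0.69 [ 0.4306 -0.2318  0.0022]
sf 0.91 [0.5394 0.1829 0.1127]
sf 0.91 [0.5224 0.2638 0.1119]
sf 0.9 [0.5516 0.1118 0.1109]
sf 0.5 [0.5296 0.2074 0.0422]
```

View pics/w0.png

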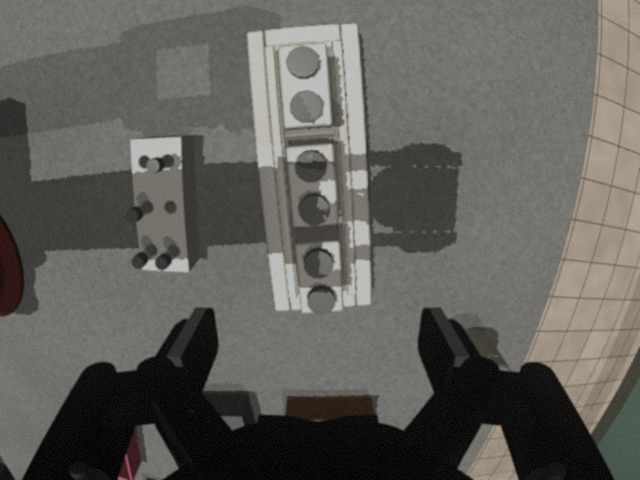

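The wrist view shows the caps at (303,62)/(307,106), (311,165)/(314,209) and (318,262)/(322,299). I'll turn these into positions with the calibration.

```bash
cat >> h.py <<'E'
def ray(u,v,z,o=None):
    o=o or ctrl.get_obs(); c=calibration("wrist")
    x=np.array([(u-c["cx"])/c["fx"],(v-c["cy"])/c["fy"]]); th=np.linalg.norm(x)
    d=np.r_[x/th*np.sin(th),np.cos(th)]
    T=np.eye(4); T[:3,:3]=R.from_rotvec(o["tool_rot"]).as_matrix(); T[:3,3]=o["tool_pos"]; M=T@c["hand_eye"]
    d=M[:3,:3]@d; return M[:3,3]+d*(z-M[2,3])/d[2]
E
python3 - <<'E'
from h import *
np.set_printoptions(precision=4,suppress=True)
im=cv2.imread("pics/w0.png");g=cv2.cvtColor(im,cv2.COLOR_BGR2GRAY)
h=cv2.HoughCircles(cv2.medianBlur(cv2.resize(g[30:330,270:350],None,fx=3,fy=3,interpolation=2),5),cv2.HOUGH_GRADIENT,1,80,param1=80,param2=18,minRadius=30,maxRadius=62)
if h is not None:
  h=h[0];h=h[h[:,1].argsort()]
  for a in h: print((a[:2]/3+[270,30]),a[2]/3)
px=[(303,62),(307,106),(311,165),(314,209),(318,262),(322,299)]
P=np.array([ray(*p,.122) for p in px]);print(P)
C=P.reshape(3,2,3).mean(1);print("cent",C)
f=np.polyfit(P[:,1],P[:,0],1);print("yaw",np.degrees(-np.arctan(f[0])),"res",P[:,0]-np.polyval(f,P[:,1]))
# rim corners of housing top
for p in [(249,33),(358,24),(370,304),(277,310)]: print("corner",ray(*p,.044))
E
```

```text
[303.1667  62.5   ] 16.4
[329.8333  82.5   ] 16.766666
[307.1667 106.1667] 16.9
[293.8333 144.8333] 17.466667
[310.8333 166.1667] 16.166666
[314.5 209.5] 16.166666
[318.1667 262.8333] 15.166667
[321.8333 299.1667] 14.5
[[0.52   0.2801 0.122 ]
 [0.5271 0.2456 0.122 ]
 [0.5356 0.1995 0.122 ]
 [0.5422 0.1641 0.122 ]
 [0.5509 0.1187 0.122 ]
 [0.5586 0.0839 0.122 ]]
cent [[0.5236 0.2629 0.122 ]
 [0.5389 0.1818 0.122 ]
 [0.5547 0.1013 0.122 ]]
yaw 10.968054754687895 res [-0.0001  0.0004 -0.     -0.0004 -0.0005  0.0005]
corner [0.459 0.318 0.044]
corner [0.5645 0.3389 0.044 ]
corner [0.6199 0.0433 0.044 ]
corner [0.5156 0.0235 0.044 ]
```

```bash
cat > tgt.py <<'E'
from h import *
YAW=np.radians(10.9); W2=np.array([.5389,.1820]); u=.084*np.array([np.sin(YAW),-np.cos(YAW)]); W={1:W2+u,2:W2,3:W2-u}
E
python3 -c "
from tgt import *
print(W); rows([*W[1],.16],YAW,.085,step=.03)"
```

```text
{1: array([0.55478402, 0.09951547]), 2: array([0.5389, 0.182 ]), 3: array([0.52301598, 0.26448453])}
yaw now 6.83 rotvec [-4.07 -0.18 -0.27] d world [ 0.0089 -0.0547 -0.1125] n 5
[[0.0225, 0.0004, 0.0111, -0.81, -0.04, -0.05, 0.085], [0.0225, 0.0002, 0.0111, -0.81, -0.04, -0.05, 0.085], [0.0225, 0.0001, 0.0111, -0.81, -0.04, -0.05, 0.085], [0.0225, -0.0001, 0.0111, -0.81, -0.04, -0.05, 0.085], [0.0225, -0.0002, 0.0111, -0.81, -0.04, -0.05, 0.085]]
```

>>> arm_command([
  [[0.0225,0.0004,0.0111,-0.81,0,0,0.085],[0.0225,0.0002,0.0111,-0.81,0,0,0.085],[0.0225,0.0001,0.0111,-0.81,0,0,0.085],[0.0225,0,0.0111,-0.81,0,0,0.085],[0.018,0,0.009,-0.81,-0.1,-0.2,0.085],[0,0,0,0,0,0,0.085]],
])

```text
t: 3.43
tool_pos: [0.5561, 0.1046, 0.1643]
tool_rot: [1.065, 1.293, -1.051]
contact_force: [-0.5, 0.7, 0.2]
opening: 0.0849
```

```bash
python3 -c "
from tgt import *
print(ctrl.get_obs()['tool_pos'],ctrl.get_obs()['contact_force']); rows([*W[1],.066],YAW,.085,step=.03)
save('wrist','w1')"
```

```text
[0.5561389  0.10464723 0.1642642 ] [-0.49761304  0.71122161  0.17839196]
yaw now 11.57 rotvec [ 0.67 -0.08 -0.55] d world [-0.0014 -0.0051 -0.0983] n 4
[[0.0246, -0.0008, 0.0012, 0.17, -0.02, -0.14, 0.085], [0.0246, -0.0008, 0.0012, 0.17, -0.02, -0.14, 0.085], [0.0246, -0.0007, 0.0012, 0.17, -0.02, -0.14, 0.085], [0.0246, -0.0006, 0.0012, 0.17, -0.02, -0.14, 0.085]]
```

View pics/w1.png

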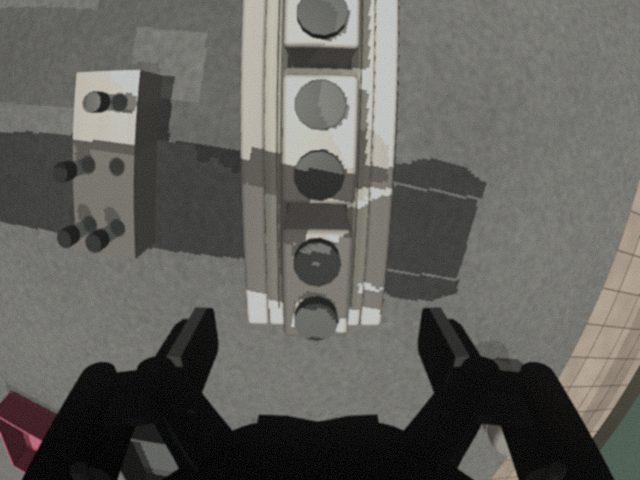

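The caps of well 1 show at (317,262)/(316,318) and well 2 at (321,104)/(319,174). The jaws are centred on them, and I'll cross-check the numbers.

```bash
python3 -c "
from tgt import *
P=[ray(*p,.122)[:2] for p in [(321,104.5),(319.5,174),(317,262),(316,318)]];print(np.array(P).round(4),(P[0]+P[1])/2,(P[2]+P[3])/2)"
```

```text
[[0.5408 0.1933]
 [0.5471 0.1587]
 [0.5554 0.1117]
 [0.5618 0.0773]] [0.54395984 0.17602102] [0.55860089 0.0945093 ]
```

```bash
sed -i 's/W2=np.array(.*\]); u/W2=np.array([.5435,.1763]); u/;s/10.9/10.7/' tgt.py; python3 -c "
from tgt import *
print(W); rows([*W[1],.067],YAW,.085,step=.03)"
```

```text
{1: array([0.559096  , 0.09376053]), 2: array([0.5435, 0.1763]), 3: array([0.527904  , 0.25883947])}
yaw now 11.56 rotvec [ 0.86 -0.1  -0.68] d world [ 0.0023 -0.0116 -0.0991] n 4
[[0.0248, -0.0003, 0.003, 0.21, -0.02, -0.17, 0.085], [0.0248, -0.0002, 0.003, 0.21, -0.02, -0.17, 0.085], [0.0248, -0.0001, 0.003, 0.21, -0.02, -0.17, 0.085], [0.0248, -0.0001, 0.003, 0.21, -0.02, -0.17, 0.085]]
```

>>> arm_command([
  [[0,0,0.0105,0.8,-0.1,-0.6,0.085],[0.022,0,0,0,0,0,0.085],[0.025,0,0,0,0,0,0.085],[0.025,0,0,0,0,0,0.085],[0.014,0,0,0,0,0,0.085],[0.004,0,0,0,0,0,0.085],[0,0,0,0,0,0,0.085]],
])

```text
t: 4.07
tool_pos: [0.5694, 0.0962, 0.0883]
tool_rot: [1.08, 1.274, -1.056]
contact_force: [0.2, -0.5, -0.1]
opening: 0.085
```

```bash
python3 -c "
from tgt import *
print(ctrl.get_obs()['tool_pos'],ctrl.get_obs()['contact_force']); rows([*W[1],.067],YAW,.085,step=.03)"
```

```text
[0.56935828 0.09620599 0.08828005] [ 0.24101073 -0.54573856 -0.12085987]
yaw now 10.67 rotvec [-0.03  0.23 -1.28] d world [-0.0103 -0.0024 -0.0213] n 1
[[0.021, -0.011, 0.0004, -0.03, 0.23, -1.28, 0.085]]
```

>>> arm_command([
  [[0.01,-0.011,0,0,0.2,-1.3,0.085],[0.004,0,0,0,0,0,0.085],[0,0,0,0,0,0,0.085]],
])

```text
t: 4.32
tool_pos: [0.5611, 0.0943, 0.078]
tool_rot: [1.072, 1.287, -1.068]
contact_force: [-0.5, -0.7, 0.5]
opening: 0.0851
```

```bash
python3 -c "
from tgt import *
print(ctrl.get_obs()['tool_pos'],ctrl.get_obs()['contact_force'],ctrl.get_obs()['dq']); rows([*W[1],.067],YAW,.085,step=.03)"
```

```text
[0.56111848 0.09429269 0.07802196] [-0.4723003  -0.68299058  0.45082996] [-0.00164961 -0.01322043  0.00568159 -0.00183276  0.02825569 -0.00157086]
yaw now 10.67 rotvec [-0.03  0.09 -0.27] d world [-0.002  -0.0005 -0.011 ] n 1
[[0.011, -0.0021, 0.0001, -0.03, 0.09, -0.27, 0.085]]
```

>>> arm_command([
  [[0.009,-0.0022,0,0,0.1,-0.3,0.085],[0.002,0,0,0,0,0,0.085],[0,0,0,0,0,0,0.085]],
])

```text
t: 4.57
tool_pos: [0.5601, 0.0939, 0.0682]
tool_rot: [1.072, 1.29, -1.069]
contact_force: [0.0, -0.7, 0.4]
opening: 0.085
```

>>> arm_command([
  [[0,0,0,0,0,0,0.03],[0,0,0,0,0,0,0.03],[0,0,0,0,0,0,0.03],[0,0,0,0,0,0,0.03],[0,0,0,0,0,0,0.03],[0,0,0,0,0,0,0.03]],
], squeeze=60)

```text
t: 5.07
tool_pos: [0.5597, 0.0938, 0.0685]
tool_rot: [1.072, 1.29, -1.07]
contact_force: [-1.1, 0.7, -0.3]
opening: 0.0393
```

```bash
python3 -c "
from tgt import *
o=ctrl.get_obs();print(o); rows([*o['tool_pos'][:2],.122],YAW,.03,step=.01)"
```

```text
{'t': 5.0667, 'q': array([ 3.49131537e-02,  7.38936136e-02,  1.87713158e+00, -4.72822204e-05,
        1.18928096e+00, -1.51198715e-01]), 'dq': array([-0.00153557, -0.00076407, -0.00031108, -0.00033471, -0.00114143,
       -0.00164914]), 'effort': array([ 3.71246890e-02, -3.62982237e+01, -3.31606793e+01,  1.29191374e-02,
       -3.14236223e-02, -1.40599546e-02]), 'tool_pos': array([0.55973   , 0.09378286, 0.06851754]), 'tool_rot': array([ 1.07152391,  1.29047192, -1.07014413]), 'contact_force': array([-1.07502481,  0.68338662, -0.25888209]), 'wrist_torque': array([-0.03851888,  0.03334193,  0.00821455]), 'opening': 0.03932320510617931}
yaw now 10.66 rotvec [-0.04  0.01 -0.07] d world [0.     0.     0.0535] n 6
[[-0.0089, 0.0, 0.0, -0.01, 0.0, -0.01, 0.03], [-0.0089, 0.0, 0.0, -0.01, 0.0, -0.01, 0.03], [-0.0089, 0.0, 0.0, -0.01, 0.0, -0.01, 0.03], [-0.0089, 0.0, 0.0, -0.01, 0.0, -0.01, 0.03], [-0.0089, 0.0, 0.0, -0.01, 0.0, -0.01, 0.03], [-0.0089, 0.0, 0.0, -0.01, 0.0, -0.01, 0.03]]
```

>>> arm_command([
  [[-0.006,0,0,0,0,0,0.03],[-0.008,0,0,0,0,0,0.03],[-0.008,0,0,0,0,0,0.03],[-0.008,0,0,0,0,0,0.03],[-0.008,0,0,0,0,0,0.03],[-0.008,0,0,0,0,0,0.03],[-0.005,0,0,0,0,0,0.03],[0,0,0,0,0,0,0.03],[0,0,0,0,0,0,0.03]],
])

```text
t: 5.82
tool_pos: [0.5595, 0.0942, 0.122]
tool_rot: [1.074, 1.289, -1.068]
contact_force: [-0.4, -0.6, -3.9]
opening: 0.039
```

```bash
python3 -c "
from tgt import *
o=ctrl.get_obs();print(o['tool_pos'],o['contact_force'],o['wrist_torque'],o['opening']); rows([.5597,.0938,.0685],YAW,.03,step=.008)"
```

```text
[0.55953111 0.09418503 0.12204514] [-0.35792451 -0.5582052  -3.9116962 ] [ 0.02006946  0.01074035 -0.01042436] 0.03895384002245426
yaw now 10.65 rotvec [-0.05 -0.04 -0.24] d world [ 0.0002 -0.0004 -0.0535] n 7
[[0.0076, 0.0, 0.0001, -0.01, -0.01, -0.03, 0.03], [0.0076, 0.0, 0.0001, -0.01, -0.01, -0.03, 0.03], [0.0076, 0.0, 0.0001, -0.01, -0.01, -0.03, 0.03], [0.0076, 0.0, 0.0001, -0.01, -0.01, -0.03, 0.03], [0.0076, 0.0, 0.0001, -0.01, -0.01, -0.03, 0.03], [0.0076, 0.0, 0.0001, -0.01, -0.01, -0.03, 0.03], [0.0076, 0.0, 0.0001, -0.01, -0.01, -0.03, 0.03]]
```

The cassette in well 1 weighs about 3.7 N, so it is full. I'm putting it back.

>>> arm_command([
  [[0.007,0,0,0,0,-0.2,0.03],[0.008,0,0,0,0,0,0.03],[0.008,0,0,0,0,0,0.03],[0.008,0,0,0,0,0,0.03],[0.008,0,0,0,0,0,0.03],[0.006,0,0,0,0,0,0.03],[0.003,0,0,0,0,0,0.03],[0,0,0,0,0,0,0.03]],
])

```text
t: 6.48
tool_pos: [0.5596, 0.0939, 0.0708]
tool_rot: [1.071, 1.292, -1.072]
contact_force: [-1.8, 0.0, 2.9]
opening: 0.0393
```

```bash
python3 -c "
from tgt import *
o=ctrl.get_obs();print(o['tool_pos'],o['contact_force'],o['wrist_torque'],o['opening']); rows([.5597,.0938,.0685],YAW,.03,step=.008)"
```

```text
[0.55956028 0.09394477 0.07077989] [-1.81396899  0.02115761  2.8688191 ] [-0.05883639  0.21802814 -0.00460731] 0.03932720312443819
yaw now 10.66 rotvec [-0.04 -0.01  0.07] d world [ 0.0001 -0.0001 -0.0023] n 1
[[0.0023, 0.0001, 0.0002, -0.04, -0.01, 0.07, 0.03]]
```

>>> arm_command([
  [[0.0025,0,0,0,0,0,0.03],[0.001,0,0,0,0,0,0.03],[0,0,0,0,0,0,0.03]],
])

```text
t: 6.73
tool_pos: [0.5601, 0.094, 0.0684]
tool_rot: [1.07, 1.292, -1.072]
contact_force: [-1.6, -0.5, -0.2]
opening: 0.0397
```

>>> arm_command([
  [[0.0015,0,0,0,0,0,0.03],[0,0,0,0,0,0,0.03]],
])

```text
t: 6.9
tool_pos: [0.5601, 0.094, 0.0683]
tool_rot: [1.07, 1.293, -1.072]
contact_force: [-2.3, -0.2, -0.7]
opening: 0.0395
```

>>> arm_command([
  [[0.0012,0,0,0,0,0,0.03],[0.0012,0,0,0,0,0,0.03]],
])

```text
t: 7.07
tool_pos: [0.5603, 0.094, 0.0681]
tool_rot: [1.069, 1.293, -1.073]
contact_force: [-5.9, -0.4, 10.4]
opening: 0.0393
```

Force rises at the original depth, so it has met the cushion. I'm releasing it and moving to well 2.

>>> arm_command([
  [[-0.0004,0,0,0,0,0,0.085],[0,0,0,0,0,0,0.085],[0,0,0,0,0,0,0.085],[0,0,0,0,0,0,0.085],[-0.015,0,0,0,0,0,0.085],[-0.022,0,0,0,0,0,0.085],[-0.022,0,0,0,0,0,0.085],[-0.018,0,0,0,0,0,0.085],[0,0,-0.018,0,0,0,0.085],[0,0,-0.024,0,0,0,0.085],[0,0,-0.024,0,0,0,0.085],[0,0,-0.014,0,0,0,0.085],[0,0,0,0,0,0,0.085]],
])

```text
t: 8.15
tool_pos: [0.5468, 0.1746, 0.1461]
tool_rot: [1.076, 1.289, -1.071]
contact_force: [1.3, 0.6, -0.3]
opening: 0.0851
```

```bash
python3 -c "
from tgt import *
o=ctrl.get_obs();print(o['tool_pos'],o['contact_force'],o['opening']); save('wrist','w2'); rows([*W[2],.068],YAW,.085,step=.018)"
```

```text
[0.5467898  0.17464775 0.14605899] [ 1.33135589  0.64214364 -0.33702415] 0.08513851245661584
yaw now 10.42 rotvec [-0.28 -0.   -0.15] d world [-0.0034  0.0026 -0.0779] n 5
[[0.0156, -0.0006, -0.0006, -0.06, 0.0, -0.03, 0.085], [0.0156, -0.0006, -0.0006, -0.06, 0.0, -0.03, 0.085], [0.0156, -0.0006, -0.0006, -0.06, 0.0, -0.03, 0.085], [0.0156, -0.0006, -0.0006, -0.06, 0.0, -0.03, 0.085], [0.0156, -0.0006, -0.0006, -0.06, 0.0, -0.03, 0.085]]
```

View pics/w2.png

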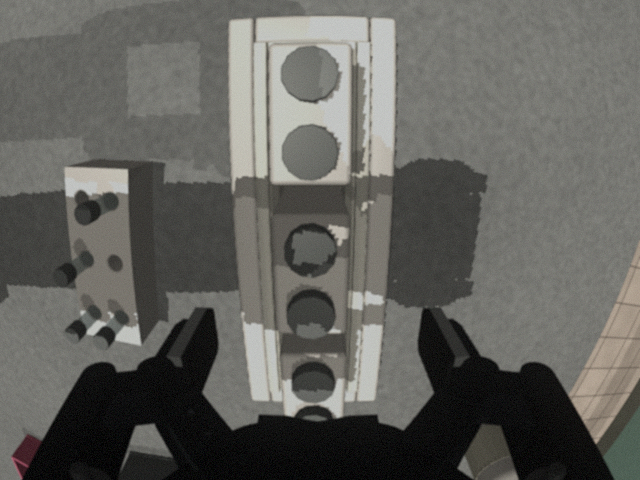

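The wrist view shows the well 2 caps at (310,249)/(311,315), about 3 mm left of the jaw centre at 317. That agrees with the computed shift. I'm descending.

>>> arm_command([
  [[0.008,-0.003,-0.003,-0.2,0,0,0.085],[0.016,0,0,0,0,0,0.085],[0.016,0,0,0,0,0,0.085],[0.016,0,0,0,0,0,0.085],[0.008,-0.001,0,0,0,0,0.085],[0,0,0,0,0,0,0.085]],
])

```text
t: 8.7
tool_pos: [0.5426, 0.1717, 0.0769]
tool_rot: [1.074, 1.287, -1.072]
contact_force: [-1.0, 0.0, -0.6]
opening: 0.085
```

```bash
python3 -c "
from tgt import *
rows([*W[2],.0685],YAW,.085,step=.018)"
```

```text
yaw now 10.46 rotvec [-0.24  0.1  -0.17] d world [ 0.0009  0.0046 -0.0084] n 1
[[0.0084, 0.0017, -0.0044, -0.24, 0.1, -0.17, 0.085]]
```

>>> arm_command([
  [[0.0072,0.0017,-0.0044,-0.24,0.1,-0.2,0.085],[0.002,0,0,0,0,0,0.085],[0,0,0,0,0,0,0.03],[0,0,0,0,0,0,0.03],[0,0,0,0,0,0,0.03],[0,0,0,0,0,0,0.03],[0,0,0,0,0,0,0.03],[0,0,0,0,0,0,0.03],[0,0,0,0,0,0,0.03]],
], squeeze=60)

```text
t: 9.45
tool_pos: [0.5444, 0.1756, 0.0682]
tool_rot: [1.072, 1.291, -1.071]
contact_force: [1.0, 0.6, -1.3]
opening: 0.0396
```

>>> arm_command([
  [[-0.006,0,0,0,0,0,0.03],[-0.008,0,0,0,0,0,0.03],[-0.008,0,0,0,0,0,0.03],[-0.008,0,0,0,0,0,0.03],[-0.008,0,0,0,0,0,0.03],[-0.008,0,0,0,0,0,0.03],[-0.005,0,0,0,0,0,0.03],[0,0,0,0,0,0,0.03],[0,0,0,0,0,0,0.03]],
])

```text
t: 10.2
tool_pos: [0.5462, 0.176, 0.128]
tool_rot: [1.075, 1.287, -1.066]
contact_force: [0.8, 1.3, -1.2]
opening: 0.0394
```

```bash
python3 -c "
from tgt import *
o=ctrl.get_obs();print(o['tool_pos'],o['contact_force'],o['wrist_torque'],o['opening']);rows([*W[2],.0685],YAW,.03,step=.008)"
```

```text
[0.54615419 0.17601621 0.12800886] [ 0.8019883   1.28954641 -1.1529955 ] [0.00978035 0.01670188 0.01358419] 0.03936191578914066
yaw now 10.64 rotvec [-0.06  0.   -0.4 ] d world [-0.0027  0.0003 -0.0595] n 8
[[0.0074, -0.0004, -0.0001, -0.01, 0.0, -0.05, 0.03], [0.0074, -0.0004, -0.0001, -0.01, 0.0, -0.05, 0.03], [0.0074, -0.0004, -0.0001, -0.01, 0.0, -0.05, 0.03], [0.0074, -0.0004, -0.0001, -0.01, 0.0, -0.05, 0.03], [0.0074, -0.0003, -0.0001, -0.01, 0.0, -0.05, 0.03], [0.0074, -0.0003, -0.0001, -0.01, 0.0, -0.05, 0.03], [0.0074, -0.0003, -0.0001, -0.01, 0.0, -0.05, 0.03], [0.0074, -0.0003, -0.0001, -0.01, 0.0, -0.05, 0.03]]
```

The well 2 cassette weighs about 1.2 N and came fully out, so it is the spent one. I'm carrying it high over the rack to the grey tub.

>>> arm_command([
  [[-0.02,0,0,0,0,0,0.03],[-0.03,0,0,0,0,0,0.03],[-0.03,0,0,0,0,0,0.03],[-0.01,-0.005,0.01,0,0,-0.4,0.03],[0,-0.0125,0.025,0,0,0,0.03],[0,-0.0165,0.033,0,0,0,0.03],[0,-0.0165,0.033,0,0,0,0.03],[0,-0.0165,0.033,0,0,0,0.03],[0,-0.0165,0.033,0,0,0,0.03],[0,-0.0165,0.033,0,0,0,0.03],[0,-0.0165,0.033,0,0,0,0.03],[0,-0.0165,0.033,0,0,0,0.03],[0,-0.0165,0.033,0,0,0,0.03],[0,-0.0165,0.033,0,0,0,0.03],[0,-0.0105,0.02,0,0,0,0.03],[0,-0.004,0.008,0,0,0,0.03],[0,0,0,0,0,0,0.03]],
])

```text
t: 11.62
tool_pos: [0.4256, -0.2262, 0.2201]
tool_rot: [1.063, 1.302, -1.073]
contact_force: [1.0, 0.8, -1.6]
opening: 0.0391
```

```bash
python3 -c "
from tgt import *
o=ctrl.get_obs();print(o['tool_pos'],o['contact_force'],o['opening']); save('side','d1')
for cam in ('scene','side'):
  if cam=='scene': save(cam,'s1')
  for t in ('tub','carton','fresh'):
    for r in mark_of(cam,t)[:3]: print(cam,t,r['conf'],w(cam,r['at']).round(4))
rows([.431,-.233,.12],YAW,.03,step=.025)
a=cv2.imread('pics/s1.png')[100:330,180:560];b=cv2.imread('pics/d1.png')[140:400,200:520]
cv2.imwrite('pics/cc1.png',np.hstack([cv2.resize(a,(420,260)),cv2.resize(b,(320,260))]))"
```

```text
[ 0.42564293 -0.22623334  0.22007387] [ 0.99031528  0.76375791 -1.57733135] 0.03908815462665256
scene tub 0.68 [ 0.4315 -0.2328 -0.0018]
scene tub 0.68 [ 2.118e-01 -3.202e-01  1.000e-04]
scene tub 0.65 [ 3.228e-01 -5.274e-01 -2.000e-04]
scene carton 0.65 [ 0.6068 -0.2171  0.0029]
scene fresh 0.9 [ 0.6042 -0.2294  0.008 ]
scene fresh 0.7 [0.3805 0.128  0.0026]
side tub 0.95 [ 0.2057 -0.3146  0.0041]
side tub 0.81 [ 0.4256 -0.2336 -0.0018]
side tub 0.77 [ 0.3188 -0.5296  0.0044]
side carton 0.75 [ 0.6045 -0.2173  0.0025]
side carton 0.25 [ 0.4251 -0.2255  0.1614]
side fresh 0.61 [ 0.6022 -0.2264  0.0023]
yaw now 11.28 rotvec [ 0.58 -0.1   0.51] d world [ 0.0041 -0.0092 -0.1004] n 5
[[0.0201, 0.0006, 0.002, 0.12, -0.02, 0.1, 0.03], [0.0201, 0.0006, 0.002, 0.12, -0.02, 0.1, 0.03], [0.0201, 0.0006, 0.002, 0.12, -0.02, 0.1, 0.03], [0.0201, 0.0005, 0.002, 0.12, -0.02, 0.1, 0.03], [0.0201, 0.0005, 0.002, 0.12, -0.02, 0.1, 0.03]]
```

View pics/cc1.png

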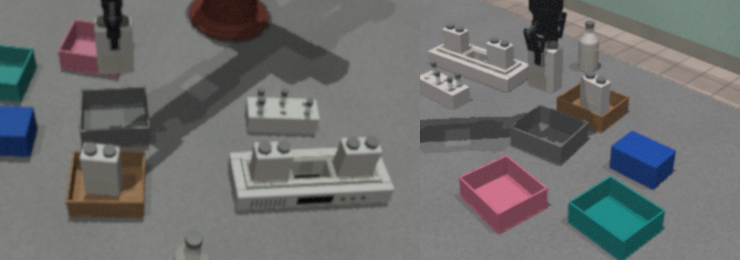

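The spent cassette hangs upright in the gripper, well 2 is empty, and the other two look home. I'm lowering it into the grey tub.

>>> arm_command([
  [[0.015,0.002,0.008,0.5,0,0.4,0.03],[0.02,0,0,0,0,0,0.03],[0.02,0,0,0,0,0,0.03],[0.02,0,0,0,0,0,0.03],[0.02,0,0,0,0,0,0.03],[0.02,0,0,0,0,0,0.03],[0.01,0,0,0,0,0,0.03],[0.004,0,0,0,0,0,0.03],[0,0,0,0,0,0,0.03]],
])

```text
t: 12.77
tool_pos: [0.4351, -0.2276, 0.0899]
tool_rot: [1.062, 1.291, -1.06]
contact_force: [0.4, 0.4, -0.8]
opening: 0.0393
```

```bash
python3 -c "
from tgt import *
o=ctrl.get_obs();print(o['tool_pos'],o['contact_force'])
rows([.431,-.233,.0655],YAW,.03,step=.025)"
```

```text
[ 0.435101   -0.22761006  0.0899054 ] [ 0.36715204  0.35382569 -0.80511695]
yaw now 11.35 rotvec [ 0.65  0.2  -0.24] d world [-0.0041 -0.0054 -0.0244] n 2
[[0.0122, -0.0026, 0.0022, 0.32, 0.1, -0.12, 0.03], [0.0122, -0.0026, 0.0022, 0.32, 0.1, -0.12, 0.03]]
```

>>> arm_command([
  [[0.011,-0.004,0.003,0,0.2,-0.2,0.03],[0.008,0,0,0,0,0,0.03],[0.003,0,0,0,0,0,0.03],[0.001,0,0,0,0,0,0.03]],
])

```text
t: 13.1
tool_pos: [0.4339, -0.233, 0.0684]
tool_rot: [1.061, 1.29, -1.06]
contact_force: [-0.0, -0.9, -1.3]
opening: 0.0391
```

>>> arm_command([
  [[0.0015,0,0,0,0,0,0.03],[0.0015,0,0,0,0,0,0.03],[0.001,0,0,0,0,0,0.03]],
])

```text
t: 13.35
tool_pos: [0.4346, -0.2339, 0.0652]
tool_rot: [1.061, 1.288, -1.06]
contact_force: [-2.1, 0.6, 3.3]
opening: 0.0394
```

It is standing on the tub floor. I'm releasing it, rising, and going over the carton.

>>> arm_command([
  [[-0.0004,0,0,0,0,0,0.085],[0,0,0,0,0,0,0.085],[0,0,0,0,0,0,0.085],[0,0,0,0,0,0,0.085],[-0.015,0,0,0,0,0,0.085],[-0.025,0,0,0,0,0,0.085],[-0.03,0,0,0,0,0,0.085],[-0.03,0,0,0,0,0,0.085],[-0.03,0,0,0,0,0,0.085],[-0.02,0.015,0,0,0,0,0.085],[0,0.025,0.005,0,0,0,0.085],[0,0.03,0.007,0,0,0,0.085],[0,0.03,0.007,0,0,0,0.085],[0,0.03,0.007,0,0,0,0.085],[0,0.02,0.004,0,0,0,0.085],[0,0.008,0,0,0,0,0.085],[0,0,0,0,0,0,0.085]],
])

```text
t: 14.77
tool_pos: [0.6022, -0.2315, 0.229]
tool_rot: [1.062, 1.279, -1.058]
contact_force: [-0.2, -0.7, -0.6]
opening: 0.0851
```

```bash
python3 -c "
from tgt import *
o=ctrl.get_obs();print(o['t'],o['tool_pos'],o['contact_force']); save('wrist','w3')
for t in ('fresh','carton','cassette_a','tub'):
    for r in mark_of('wrist',t)[:3]: print(t,r['conf'],w('wrist',r['at']).round(4))
"
```

```text
14.7667 [ 0.60217035 -0.2315211   0.22897666] [-0.22630806 -0.66889247 -0.56467263]
fresh 0.75 [ 0.5978 -0.2291  0.003 ]
cassette_a 0.67 [ 7.886e-01 -4.560e-02 -5.000e-04]
tub 0.96 [ 0.3188 -0.5321  0.0019]
```

View pics/w3.png

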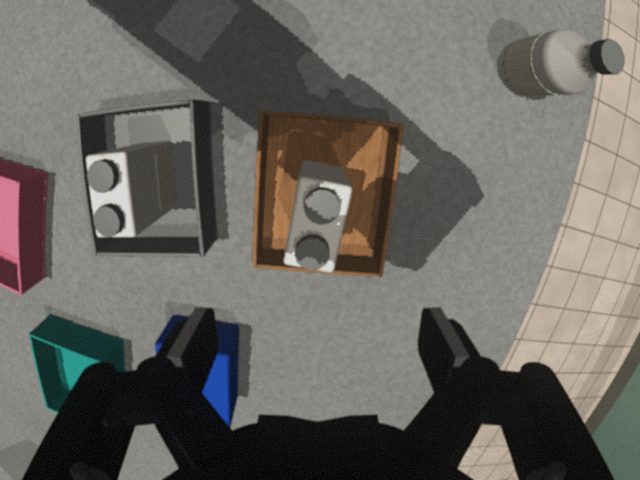

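The spent cassette stands upright in the grey tub, with caps at (103,175)/(108,221). The fresh one's caps are at (322,204)/(313,252), turned relative to the jaws.

```bash
python3 -c "
from tgt import *
a,b=ray(322,204,.119)[:2],ray(313,252,.119)[:2]; F=(a+b)/2; d=a-b; y=np.arctan2(-d[0],d[1]); print(a,b,np.linalg.norm(d),F,np.degrees(y))
rows([*F,.16],y,.085,step=.02)
A=ray(103,175,.119);B=ray(108,221,.119);print('spent',A,B)"
```

```text
[ 0.5996968  -0.20949412] [ 0.60031844 -0.24579827] 0.036309471008321256 [ 0.60000762 -0.22764619] 0.9809891390108556
yaw now 11.17 rotvec [10.18  0.6  -0.75] d world [ 0.0001  0.0043 -0.0692] n 4
[[0.0173, 0.0, -0.0013, 2.55, 0.15, -0.19, 0.085], [0.0173, 0.0, -0.0012, 2.55, 0.15, -0.19, 0.085], [0.0173, 0.0, -0.0012, 2.55, 0.15, -0.19, 0.085], [0.0173, 0.0, -0.0011, 2.55, 0.15, -0.19, 0.085]]
spent [ 0.43150102 -0.21566415  0.119     ] [ 0.43749193 -0.25174067  0.119     ]
```

>>> arm_command([
  [[0.008,0,-0.002,3.4,0.2,-0.3,0.085],[0.018,0,-0.002,3.4,0.2,-0.3,0.085],[0.018,0,0,3.2,0.2,-0.2,0.085],[0.018,0,0,0,0,0,0.085],[0.006,0,0,0,0,0,0.085],[0,0,0,0,0,0,0.085]],
])

```text
t: 15.52
tool_pos: [0.5955, -0.2299, 0.1628]
tool_rot: [1.203, 1.208, -1.203]
contact_force: [-0.5, -0.3, -0.1]
opening: 0.0847
```

```bash
python3 -c "
from tgt import *
o=ctrl.get_obs();print(o['t'],o['tool_pos'],o['contact_force'])
rows([.6000,-.2278,.0652],np.radians(1),.085,step=.02)"
```

```text
15.5167 [ 0.5954621  -0.2299228   0.16283104] [-0.50909404 -0.31248837 -0.06481284]
yaw now 0.42 rotvec [-0.58  0.17 -0.17] d world [ 0.0045  0.0021 -0.0976] n 5
[[0.0195, 0.0009, -0.0005, -0.12, 0.03, -0.03, 0.085], [0.0195, 0.0009, -0.0005, -0.12, 0.03, -0.03, 0.085], [0.0195, 0.0009, -0.0004, -0.12, 0.03, -0.03, 0.085], [0.0195, 0.0009, -0.0004, -0.12, 0.03, -0.03, 0.085], [0.0195, 0.0009, -0.0004, -0.12, 0.03, -0.03, 0.085]]
```

>>> arm_command([
  [[0.008,0.004,-0.002,-0.5,0.2,-0.2,0.085],[0.018,0,0,0,0,0,0.085],[0.018,0,0,0,0,0,0.085],[0.018,0,0,0,0,0,0.085],[0.012,0,0,0,0,0,0.085],[0.004,0,0,0,0,0,0.085],[0,0,0,0,0,0,0.085]],
])

```text
t: 16.1
tool_pos: [0.6032, -0.2299, 0.0887]
tool_rot: [1.197, 1.207, -1.191]
contact_force: [-0.4, 0.4, -1.2]
opening: 0.0851
```

```bash
python3 -c "
from tgt import *
o=ctrl.get_obs();print(o['t'],o['tool_pos'],o['contact_force'])
rows([.6000,-.2278,.0652],np.radians(1),.085,step=.02)"
```

```text
16.1 [ 0.60321332 -0.2298728   0.08872357] [-0.35507633  0.42424061 -1.23716517]
yaw now 1.03 rotvec [ 0.03  0.24 -0.56] d world [-0.0032  0.0021 -0.0235] n 2
[[0.0117, -0.0017, -0.0011, 0.02, 0.12, -0.28, 0.085], [0.0118, -0.0016, -0.0011, 0.02, 0.12, -0.28, 0.085]]
```

>>> arm_command([
  [[0.01,-0.0035,-0.002,0,0.25,-0.6,0.085],[0.01,0,0,0,0,0,0.085],[0.002,0,0,0,0,0,0.085],[0,0,0,0,0,0,0.03],[0,0,0,0,0,0,0.03],[0,0,0,0,0,0,0.03],[0,0,0,0,0,0,0.03],[0,0,0,0,0,0,0.03],[0,0,0,0,0,0,0.03],[0,0,0,0,0,0,0.03]],
], squeeze=60)

```text
t: 16.93
tool_pos: [0.602, -0.2289, 0.0688]
tool_rot: [1.196, 1.213, -1.194]
contact_force: [0.6, -0.6, -1.6]
opening: 0.0393
```

```bash
python3 -c "
from tgt import *
o=ctrl.get_obs();print(o)
rows([.6000,-.2278,.065],np.radians(1),.085,step=.02)"
```

```text
{'t': 16.9333, 'q': array([-4.78726970e-01,  2.39332571e-01,  1.69060278e+00, -2.00628108e-04,
        1.20700340e+00, -4.97082087e-01]), 'dq': array([ 0.00023335,  0.00156287, -0.00015304, -0.00165402, -0.00241538,
        0.00043907]), 'effort': array([-3.16653494e-02, -4.43759215e+01, -3.36760890e+01, -1.48647046e-02,
        7.03924173e-02, -1.16947478e-03]), 'tool_pos': array([ 0.60197198, -0.22888089,  0.06879426]), 'tool_rot': array([ 1.19579949,  1.21316867, -1.19377892]), 'contact_force': array([ 0.63317935, -0.61278086, -1.64106996]), 'wrist_torque': array([ 0.0161525 , -0.05038047,  0.01037216]), 'opening': 0.03925910320478806}
yaw now 1.06 rotvec [ 0.06  0.14 -0.23] d world [-0.002   0.0011 -0.0038] n 1
[[0.0038, -0.002, -0.0011, 0.06, 0.14, -0.23, 0.085]]
```

>>> arm_command([
  [[-0.01,0,0,0,0,0,0.03],[-0.02,0,0,0,0,0,0.03],[-0.03,0,0,0,0,0,0.03],[-0.03,0,0,0,0,0,0.03],[-0.03,0,0,0,0,0,0.03],[-0.02,0,0,0,0,0,0.03],[0,0,0,0,0,0,0.03]],
])

```text
t: 17.52
tool_pos: [0.5965, -0.2261, 0.2092]
tool_rot: [1.194, 1.23, -1.201]
contact_force: [1.1, -0.1, -2.6]
opening: 0.039
```

```bash
python3 -c "
from tgt import *
o=ctrl.get_obs();print(o['t'],o['tool_pos'],o['contact_force'],o['opening'])
rows([.5446,.1744,.215],YAW,.03,step=.032)"
```

```text
17.5167 [ 0.59651696 -0.22609043  0.20920398] [ 1.13019401 -0.06317808 -2.59794785] 0.03901817968321997
yaw now 1.06 rotvec [-9.64 -0.37  0.6 ] d world [-0.0519  0.4005  0.0058] n 13
[[-0.0002, -0.0034, -0.0309, -0.74, -0.03, 0.05, 0.03], [-0.0003, -0.003, -0.0309, -0.74, -0.03, 0.05, 0.03], [-0.0003, -0.0026, -0.031, -0.74, -0.03, 0.05, 0.03], [-0.0003, -0.0022, -0.031, -0.74, -0.03, 0.05, 0.03], [-0.0003, -0.0018, -0.031, -0.74, -0.03, 0.05, 0.03], [-0.0003, -0.0014, -0.031, -0.74, -0.03, 0.05, 0.03], [-0.0003, -0.001, -0.031, -0.74, -0.03, 0.05, 0.03], [-0.0004, -0.0006, -0.0311, -0.74, -0.03, 0.05, 0.03], [-0.0004, -0.0002, -0.0311, -0.74, -0.03, 0.05, 0.03], [-0.0004, 0.0002, -0.0311, -0.74, -0.03, 0.05, 0.03], [-0.0004, 0.0006, -0.0311, -0.74, -0.03, 0.05, 0.03], [-0.0004, 0.001, -0.031, -0.74, -0.03, 0.05, 0.03], [-0.0004, 0.0014, -0.031, -0.74, -0.03, 0.05, 0.03]]
```

>>> arm_command([
  [[-0.0004,-0.0017,-0.015,-0.5,0,0.3,0.03],[-0.0004,-0.003,-0.025,-0.7,-0.1,0.3,0.03],[-0.0004,-0.0026,-0.031,-0.74,-0.1,0,0.03],[-0.0004,-0.0022,-0.031,-0.74,-0.1,0,0.03],[-0.0004,-0.0018,-0.031,-0.74,0,0,0.03],[-0.0004,-0.0014,-0.031,-0.74,0,0,0.03],[-0.0004,-0.001,-0.031,-0.74,0,0,0.03],[-0.0004,-0.0006,-0.031,-0.74,0,0,0.03],[-0.0004,-0.0002,-0.031,-0.74,0,0,0.03],[-0.0004,0.0002,-0.031,-0.74,0,0,0.03],[-0.0004,0.0006,-0.031,-0.74,0,0,0.03],[-0.0004,0.001,-0.031,-0.74,0,0,0.03],[-0.0004,0.0012,-0.024,-0.74,0,0,0.03],[0,0.0006,-0.014,-0.4,0,0,0.03],[0,0,-0.006,0,0,0,0.03],[0,0,0,0,0,0,0.03]],
])

```text
t: 18.85
tool_pos: [0.5211, 0.1908, 0.1862]
tool_rot: [1.047, 1.335, -1.085]
contact_force: [0.9, -2.3, 2.8]
opening: 0.0399
```

```bash
python3 -c "
from tgt import *
o=ctrl.get_obs();print(o['t'],o['tool_pos'],o['contact_force'],o['opening'])
save('wrist','w4')
rows([.5446,.1744,.14],YAW,.03,step=.032)"
```

```text
18.85 [0.52111928 0.19078275 0.18624547] [ 0.94127621 -2.27878195  2.84780593] 0.039860155829870014
yaw now 11.46 rotvec [ 0.74 -0.81  2.29] d world [ 0.0231 -0.0158 -0.0465] n 2
[[0.0227, 0.0107, 0.0104, 0.37, -0.4, 1.14, 0.03], [0.023, 0.0103, 0.0101, 0.37, -0.4, 1.14, 0.03]]
```

View pics/w4.png

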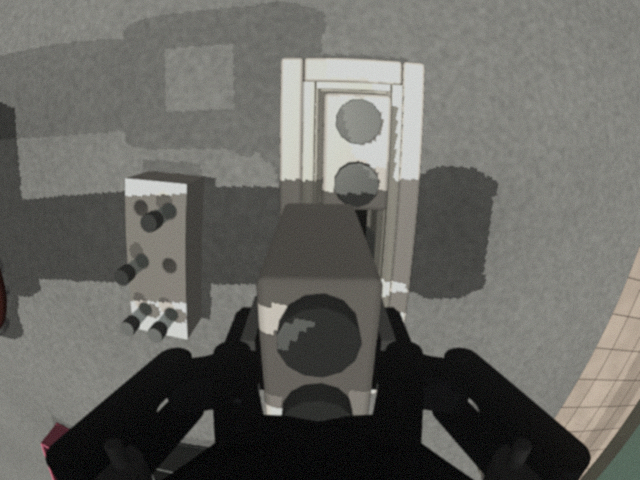

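The arm drifted low and too far in +y, and the contact force shows the fresh cassette is probably brushing cassette c. I'm going straight up first, then correcting.

>>> arm_command([
  [[-0.008,0,0.001,0,0,0,0.03],[-0.015,0,0.004,0,0,0,0.03],[-0.012,0.004,0.006,0.3,-0.3,0.8,0.03],[0,0.008,0.006,0.3,-0.3,0.8,0.03],[0,0.006,0.003,0,-0.2,0.6,0.03],[0,0,0,0,0,0,0.03],[0,0,0,0,0,0,0.03]],
])

```text
t: 19.48
tool_pos: [0.5465, 0.1665, 0.2206]
tool_rot: [1.072, 1.287, -1.078]
contact_force: [-0.3, 0.8, -3.5]
opening: 0.0398
```

```bash
python3 -c "
from tgt import *
o=ctrl.get_obs();print(o['t'],o['tool_pos'],o['contact_force'],o['wrist_torque'],o['opening'])
save('wrist','w5');save('scene','s2');save('side','d2')
rows([.5446,.1744,.14],YAW,.03,step=.032)
a=cv2.imread('pics/s2.png')[170:300,370:550];b=cv2.imread('pics/d2.png')[130:260,180:340];c=cv2.imread('pics/w5.png')
cv2.imwrite('pics/cc2.png',np.hstack([np.vstack([cv2.resize(a,(360,260)),cv2.resize(b,(360,292))]),cv2.resize(c,(440,330))[:, :] if 0 else cv2.copyMakeBorder(cv2.resize(c,(440,330)),0,222,0,0,cv2.BORDER_CONSTANT)]))"
```

```text
19.4833 [0.54645538 0.16645768 0.22059036] [-0.30149128  0.80090941 -3.54738358] [ 0.00254544  0.06107476 -0.00495712] 0.039816441500901655
yaw now 10.39 rotvec [-0.31  0.2   0.14] d world [-0.0013  0.0074 -0.0803] n 3
[[0.0267, 0.0001, -0.0026, -0.1, 0.07, 0.05, 0.03], [0.0267, 0.0001, -0.0026, -0.1, 0.07, 0.05, 0.03], [0.0268, 0.0, -0.0025, -0.1, 0.07, 0.05, 0.03]]
```

View pics/cc2.png

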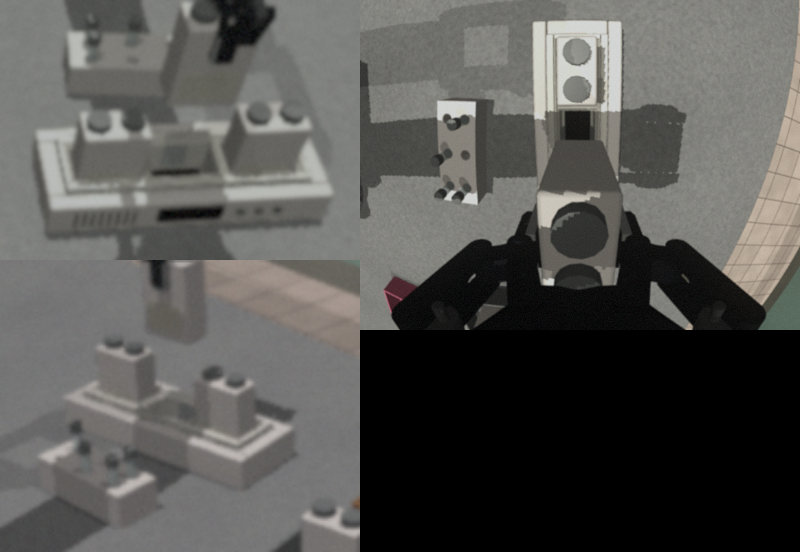

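The cassettes in wells 1 and 3 look home in all views, and the held one looks straight. I'll check for slip or tilt in the grip by projecting its expected edges into the wrist picture.

```bash
python3 -c "
from h import *
c=calibration('wrist');M=np.linalg.inv(c['hand_eye'])
def pj(x,y,z):
    q=M@[x,y,z,1];q=q[:3];th=np.arctan2(np.hypot(q[0],q[1]),q[2]);k=q[:2]/np.hypot(*q[:2])*th*c['fx'];return (k+[c['cx'],c['cy']]).round(1)
for off in (0,-.0013,-.003):
  print(off,'farcap',pj(-.0502,0,-.018+off),'nearcap',pj(-.0502,0,.018+off),'top far corners',pj(-.0402,-.02,-.035+off),pj(-.0402,.02,-.035+off),'bottom far corners',pj(.0648,-.02,-.035+off),pj(.0648,.02,-.035+off))
im=cv2.imread('pics/w5.png');cv2.imwrite('pics/cc3.png',cv2.resize(im[180:430,230:410],(720,600) if 0 else (432,600),interpolation=2))"
```

```text
0 farcap [318.4 343.9] nearcap [318.4 425.6] top far corners [252.9 278.2] [383.9 278.1] bottom far corners [283.1 202. ] [353. 202.]
-0.0013 farcap [318.4 340.3] nearcap [318.4 423.2] top far corners [252.6 274.3] [384.2 274.2] bottom far corners [283.1 199.8] [353.  199.8]
-0.003 farcap [318.4 335.6] nearcap [318.4 420. ] top far corners [252.2 269.2] [384.5 269.1] bottom far corners [283.  196.9] [353.1 196.9]
```

View pics/cc3.png

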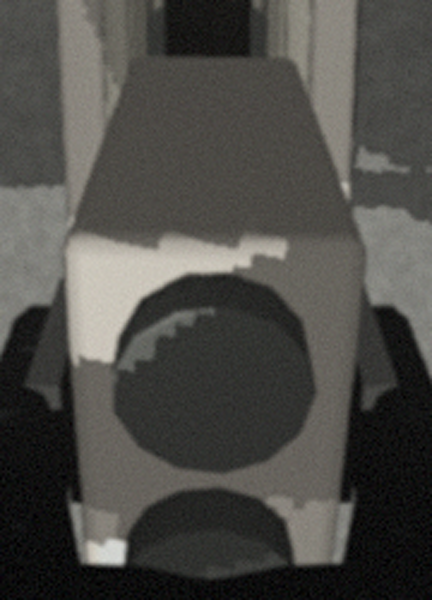

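The top edge is at row 278.7 (278.2 expected), the bottom edge at 203.7 (202 expected), and the caps sit where expected. So it is centred in the grip, with under 1° tilt. I'm descending to just above the rim.

>>> arm_command([
  [[0,-0.0002,-0.0088,-0.3,0.2,0.1,0.03],[0.01,0,0,0,0,0,0.03],[0.016,0,0,0,0,0,0.03],[0.016,0,0,0,0,0,0.03],[0.016,0,0,0,0,0,0.03],[0.012,0,0,0,0,0,0.03],[0.004,0,0,0,0,0,0.03],[0,0,0,0,0,0,0.03]],
])

```text
t: 20.3
tool_pos: [0.5411, 0.1793, 0.1384]
tool_rot: [1.066, 1.297, -1.069]
contact_force: [0.1, -0.1, -4.2]
opening: 0.0393
```

```bash
python3 -c "
from tgt import *
o=ctrl.get_obs();print(o['t'],o['tool_pos'],o['contact_force'],o['wrist_torque'],o['opening'])
rows([.5445,.1755,.13],YAW,.03,step=.032)"
```

```text
20.3 [0.54114882 0.17934328 0.13844301] [ 0.12341704 -0.12933672 -4.16538945] [-0.01423772  0.06434595  0.02797631] 0.039348333229397146
yaw now 10.98 rotvec [ 0.28 -0.07  0.23] d world [ 0.0034 -0.0038 -0.0084] n 1
[[0.0084, 0.0026, 0.0044, 0.28, -0.07, 0.23, 0.03]]
```

>>> arm_command([
  [[0.003,0.0028,0.0046,0.3,-0.1,0.2,0.03],[0,0,0,0,0,0,0.03],[0,0,0,0,0,0,0.03]],
])

```text
t: 20.55
tool_pos: [0.5453, 0.1754, 0.1356]
tool_rot: [1.07, 1.291, -1.071]
contact_force: [-0.0, -1.0, -4.0]
opening: 0.0394
```

```bash
python3 -c "
from tgt import *
o=ctrl.get_obs();print(o['t'],o['tool_pos'],o['contact_force'],o['wrist_torque'],o['opening'])
rows([.5445,.1755,.0718],YAW,.03,step=.008)"
```

```text
20.55 [0.5453378  0.17536783 0.13563568] [-0.02463175 -1.04153532 -3.9612475 ] [ 0.02478284 -0.01103576 -0.01350278] 0.03944444226121035
yaw now 10.69 rotvec [-0.01  0.04 -0.03] d world [-0.0008  0.0001 -0.0638] n 8
[[0.008, -0.0001, 0.0, 0.0, 0.01, 0.0, 0.03], [0.008, -0.0001, 0.0, 0.0, 0.01, 0.0, 0.03], [0.008, -0.0001, 0.0, 0.0, 0.01, 0.0, 0.03], [0.008, -0.0001, 0.0, 0.0, 0.01, 0.0, 0.03], [0.008, -0.0001, 0.0, 0.0, 0.01, 0.0, 0.03], [0.008, -0.0001, 0.0, 0.0, 0.01, 0.0, 0.03], [0.008, -0.0001, 0.0, 0.0, 0.01, 0.0, 0.03], [0.008, -0.0001, 0.0, 0.0, 0.01, 0.0, 0.03]]
```

Aligned to under 1 mm. I'm inserting slowly, part way first.

>>> arm_command([
  [[0.005,-0.0006,0,0,0,0,0.03],[0.005,0,0,0,0,0,0.03],[0.005,0,0,0,0,0,0.03],[0.005,0,0,0,0,0,0.03],[0.003,0,0,0,0,0,0.03]],
])

```text
t: 20.97
tool_pos: [0.5474, 0.1754, 0.1147]
tool_rot: [1.075, 1.286, -1.066]
contact_force: [-4.5, -1.3, 3.5]
opening: 0.0391
```

```bash
python3 -c "
from tgt import *
o=ctrl.get_obs();print(o['t'],o['tool_pos'],o['contact_force'],o['wrist_torque'],o['opening'])
rows([.5445,.1755,.0718],YAW,.03,step=.008)"
```

```text
20.9667 [0.54741741 0.17537914 0.11470837] [-4.45765197 -1.32886383  3.45974189] [-0.08334157  0.80893281  0.10163188] 0.039094109444861004
yaw now 10.65 rotvec [-0.05  0.04 -0.43] d world [-0.0029  0.0001 -0.0429] n 6
[[0.0071, -0.0005, -0.0001, -0.01, 0.01, -0.07, 0.03], [0.0071, -0.0005, -0.0001, -0.01, 0.01, -0.07, 0.03], [0.0071, -0.0005, -0.0001, -0.01, 0.01, -0.07, 0.03], [0.0071, -0.0005, -0.0001, -0.01, 0.01, -0.07, 0.03], [0.0072, -0.0005, -0.0001, -0.01, 0.01, -0.07, 0.03], [0.0072, -0.0005, -0.0001, -0.01, 0.01, -0.07, 0.03]]
```

>>> arm_command([
  [[0.001,-0.0028,0,0,0,-0.4,0.03],[0.004,-0.0005,0,0,0,-0.05,0.03],[0.006,-0.0005,0,0,0,-0.05,0.03],[0.006,-0.0005,0,0,0,-0.05,0.03],[0.006,-0.0005,0,0,0,-0.05,0.03],[0.003,-0.0003,0,0,0,0,0.03]],
])

```text
t: 21.47
tool_pos: [0.5434, 0.1747, 0.0885]
tool_rot: [1.07, 1.292, -1.072]
contact_force: [-0.9, 0.5, 4.1]
opening: 0.0391
```

```bash
python3 -c "
from tgt import *
o=ctrl.get_obs();print(o['t'],o['tool_pos'],o['contact_force'],o['wrist_torque'],o['opening'])
rows([.5445,.1755,.0718],YAW,.03,step=.006)"
```

```text
21.4667 [0.54336331 0.17468282 0.08854066] [-0.87287973  0.53633161  4.06175103] [-0.10049972  0.33688412  0.06329779] 0.03909017609279038
yaw now 10.68 rotvec [-0.02  0.05  0.05] d world [ 0.0011  0.0008 -0.0167] n 3
[[0.0056, 0.0004, -0.0002, -0.01, 0.02, 0.02, 0.03], [0.0056, 0.0004, -0.0002, -0.01, 0.02, 0.02, 0.03], [0.0056, 0.0004, -0.0002, -0.01, 0.02, 0.02, 0.03]]
```

>>> arm_command([
  [[0.0045,0.0006,-0.0005,0,0,0,0.03],[0.0045,0,0,0,0,0,0.03],[0.003,0,0,0,0,0,0.03],[0.001,0,0,0,0,0,0.03]],
])

```text
t: 21.8
tool_pos: [0.5436, 0.1752, 0.075]
tool_rot: [1.068, 1.292, -1.073]
contact_force: [-1.1, -0.8, 1.7]
opening: 0.0392
```

>>> arm_command([
  [[0.0015,0,0,0,0,0,0.03],[0.0015,0,0,0,0,0,0.03],[0.0012,0,0,0,0,0,0.03]],
])

```text
t: 22.05
tool_pos: [0.5439, 0.1752, 0.0711]
tool_rot: [1.068, 1.292, -1.073]
contact_force: [-5.1, -0.5, 10.2]
opening: 0.0393
```

>>> arm_command([
  [[0.001,0,0,0,0,0,0.03]],
])

```text
t: 22.13
tool_pos: [0.5439, 0.1752, 0.071]
tool_rot: [1.068, 1.293, -1.073]
contact_force: [-4.9, -0.4, 7.7]
opening: 0.0396
```

Stopped by the cushion at the expected depth. I'm releasing and rising clear.

>>> arm_command([
  [[-0.0004,0,0,0,0,0,0.085],[0,0,0,0,0,0,0.085],[0,0,0,0,0,0,0.085],[0,0,0,0,0,0,0.085],[-0.015,0,0,0,0,0,0.085],[-0.025,0,0,0,0,0,0.085],[-0.03,0,0,0,0,0,0.085],[-0.03,0,0,0,0,0,0.085],[-0.03,-0.02,0,0,0,0,0.085],[-0.03,-0.03,0,0,0,0,0.085],[-0.02,-0.03,0,0,0,0,0.085],[0,-0.03,0,0,0,0,0.085],[0,-0.03,0,0,0,0,0.085],[0,0,0,0,0,0,0.085],[0,0,0,0,0,0,0.085]],
])

```text
t: 23.38
tool_pos: [0.4037, 0.1489, 0.2594]
tool_rot: [1.076, 1.286, -1.067]
contact_force: [0.8, 0.1, 0.2]
opening: 0.0849
```

```bash
python3 -c "
from tgt import *
o=ctrl.get_obs();print(o['t'],o['tool_pos'],o['contact_force'])
save('scene','s3');save('side','d3')
for n in ('scene','side'):
  for r in search_frame(n,'cassette_a')[:6]: print(n,round(r['conf'],2),w(n,r['at']).round(4))
f=lambda i,y,x,s:cv2.resize(cv2.imread('pics/'+i)[y[0]:y[1],x[0]:x[1]],s,interpolation=2)
S=(400,300)
cv2.imwrite('pics/cc4.png',np.vstack([np.hstack([f('s0.png',(200,305),(375,540),S),f('s3.png',(200,305),(375,540),S)]),np.hstack([f('d3.png',(140,250),(190,330),S),f('s3.png',(100,310),(120,400),S)])]))"
```

```text
23.3833 [0.40370923 0.1489346  0.25944073] [0.82991313 0.05370937 0.2252835 ]
scene 0.93 [0.5716 0.0904 0.0999]
scene 0.86 [0.5433 0.2546 0.0979]
scene 0.71 [ 0.4536 -0.2288  0.0787]
side 0.83 [0.5382 0.0728 0.0905]
side 0.72 [0.5137 0.2456 0.099 ]
side 0.61 [ 0.42   -0.248   0.0788]
```

View pics/cc4.png

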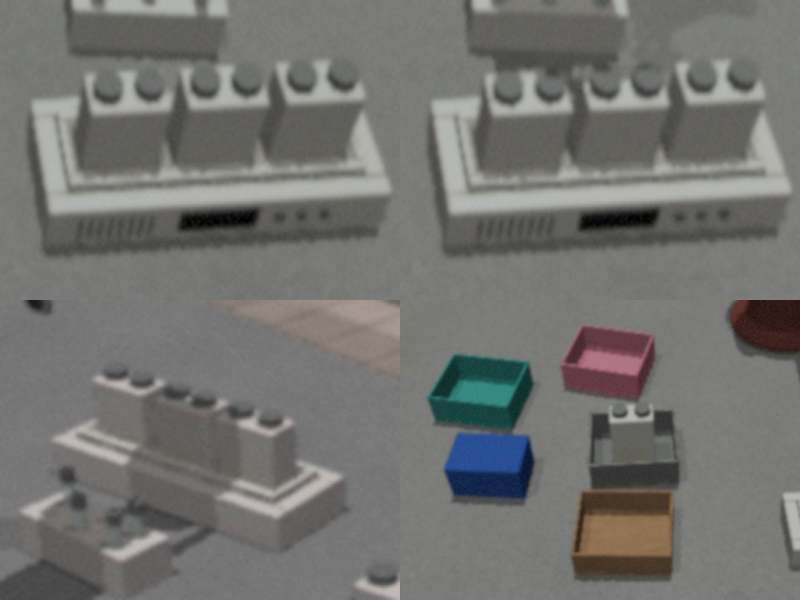

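The three cassettes match the starting picture to within about a pixel, and the spent one stands in the grey tub. The carton is empty, and the other things look where they were. Handing in.

```bash
python3 -c "
from station import finish_job
print(finish_job())"
```

```text
the job is handed in; nothing more can be done
None
```

The job is handed in at about 23 s of the 72 s allowed; no verdict was reported.

**What I did**
- **Well 1:** I lifted cassette a clear and felt about 3.7 N, so it is full. I pressed it back until the cushion stopped it, at about 10 N and its original depth.
- **Well 2:** Cassette b weighed only about 1.2 N, so it is the spent one. I stood it upright in the grey tub.
- **Well 3:** I did not lift cassette c, because the light one had already been found.
- **Fresh cassette:** I took it from the carton and pressed it into well 2. The cushion stopped it at about 10 N, less than 1 mm below the expected home height.

**Last checks**
- In the final pictures all three rack cassettes stand as in the starting picture, to within about a pixel (1.5 mm).
- The spent cassette is upright in the grey tub, the carton is empty, and the gripper is clear of everything. The tip box, tube rack and look-alike tubs look unmoved; I did not check the wash bottle at the end.

**What went wrong or disagreed**
- **Contact on the way in:** While I carried the fresh cassette to the rack, the arm sagged about 20 mm and overshot by 15–25 mm. It briefly pressed on something with a few newtons, probably the top of cassette c. I backed off straight up; c still looks home, and the fresh cassette did not slip or tilt by more than 1°.
- **Position estimates:** The first wrist-camera estimate of the wells differed from a closer one by about 5 mm. I used the closer one, and the grasps agreed with it.

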